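# Drive the stuck pinhole insert out of the lens mount

## Robot

A 6-joint arm with a two-finger parallel gripper is mounted at the origin on the work surface. World frame = base frame: x ahead of the robot, y to its left, z up, the work surface at z = 0. Lengths are in m, angles in rad, forces in N, time in s.
With the tool pointing down it reaches from about 0.325 to 0.75 m from the base axis. Payload 7.6 kg.
Tool frame: the origin (TCP) lies at the very end of the fingers, on their centre line; the grasp point (between the pads) lies arm.tcp_to_grasp behind it (arm.tcp_to_grasp is the distance from the TCP to the grasp point, in m); z points along the fingers, y is the line along which they close (so a half turn about z gives the same grasp; the last joint's range is limited). The gripper opens to 85 mm and grips with 20 to 120 N. Pads are 22 mm wide; open, the fingers measure 114 mm over their backs; the gripper's body (76 mm by 85 mm) begins 54 mm behind the grasp point. The pads swing forward as they close: fully open they stand 13 mm farther back than shut.
Start: joints at [-1.321, 0.052, 1.401, -0, 1.689, -0.07], TCP at [0.165, -0.498, 0.198] pointing down, gripper open.
Joint ranges: [-2.9, 2.9], [-0.91, 2.17], [0.12, 2.37], [-1.06, 4.2], [0.26, 2.73], [-2.93, 2.93]. Speed limits (rad/s): [2.57, 2.57, 3.01, 3.14, 3.14, 3.14].

## Interface

Orientations are given as [roll, pitch, yaw] about the fixed x, y, z axes, in that order (R = Rz(yaw) Ry(pitch) Rx(roll)).
In Python, from plant import arm, planner, optics, order, finder gives the robot as it stands. Calls block until the motion is done:
- arm.goto(position, orientation): joint-space move of the TCP to a pose.
- arm.move_linear(position, rot=None, speed=0.15): straight line of the TCP; rot=None keeps the orientation; speed is the mean speed in m/s.
- arm.move_j(angles): joint-space move.
- arm.move_gripper(opening, force=None): opening from 0.0 (shut) to 1.0 (fully open); force is the grip in N (None keeps the last); returns when the fingers have stopped.
- arm.sleep(seconds).
- planner.ik(position, orientation): joint angles nearest the present ones, or None.
- optics.capture(name): name is "scene" or "side" or "wrist"; returns a dict with "color" (384x512x3 uint8, blue, green, red), "camera_matrix" (3x3 intrinsics, pixels), "rvec" (rotation vector, rad) and "tvec" (3), from world to camera coordinates, as OpenCV has them. Camera axes: x right, y down, z forward; pixel columns grow to the right and rows downward; lengths in m; the calibration is good to about 2 mm. A picture is of the moment at which its call begins. There is no depth.
A pose or a line that the arm cannot do raises arm.PlanningError and nothing moves.
- order.close_job(): hands the job in; it is judged then, once.
Trained networks look in the newest picture that a camera, given by its name, has taken for a name from the list of things; names that differ only in an ending like _2 or _b are one class to them, and where a whole thing is asked for, a point or a joint stands for the part that bears it (a point fixed in the world has none). Each returns a list of dicts, best first, with "p" (0 to 1); they miss things now and then, are a little off and sometimes report something else, mostly with a low value. They report only what shows in the picture. A call takes as long as a camera call.
- finder.recognise(camera, query): "box" ([centre column, centre row, width, height] in pixels, round what is visible of it).
Readings, each from a call of its own:
- arm.read_t(): time.
- arm.read_joint_pos(): joint angles.
- arm.read_qd(): joint speeds.
- arm.read_effort(): joint torques, N m.
- arm.read_ee_pos(): TCP position.
- arm.read_ee_rot(): TCP orientation.
- arm.read_contact_force(): force on the tool from outside, world axes, zero at the start.
- arm.read_wrist_torque(): the same for the moment, N m.
- arm.read_width(): opening from 0.0 (shut) to 1.0 (fully open).
- arm.read_grasp_force(): force on a finger pad.
Only numpy, scipy, OpenCV 4.12 (cv2) and the standard library are available. Lean on these libraries where they do the work, as an engineer would, in place of code of your own. Each camera call takes 0.05 s, during which the arm holds its last target. There are 200 camera calls.

## Task

The pinhole alignment insert is stuck in the bore of the brass lens mount on the rail. Take the drift from its rest and use it to push the insert out from the entry end of the bore, until the whole insert has slid clear of the mount and lies in the V-cradle beside it, then draw the drift out and lay it back in its rest. Do not touch the insert with the gripper or arm, and leave the kinematic base, the angle plate and the beam shield where they stand.

Things in the scene. Friction and masses are not known exactly. Their poses are not given: they have to be found in the camera images.
- drift: Drift punch, 200 mm long, 0.26 kg. Origin on its axis at mid-length; x along the axis to the nose, z up. x -100 to +45 mm: hexagonal steel bar, 24 mm across flats, upright flats facing +y and -y, an edge on top; +45 to +88: round shank, 23 mm diameter; +88 to +100: white nylon nose, 30 mm diameter. Balances near x = -4 mm. Starts pointing within 25 degrees of the mount's x.
- drift_grip (a point): Point on the drift's axis at drift x = -22 mm, midway between the rest's saddles, where the hexagon is best gripped across its upright flats.
- drift_nose (a point): Centre of the drift's flat nose end, drift x = +100 mm.
- rest: Drift rest, fixed: grey base plate 165 x 56 x 8 mm with two aluminium saddles 14 mm wide along the drift and 48 mm across, centred at x = -75 and +30 mm, tops 49 mm above the underside, each with a shallow 120-degree vee notch that takes the hexagon edge down. Origin on the underside, straight below the seated drift's mid-length; x along the seated drift, z up.
- rest_seat (a point): Where the drift's origin lies when it is seated in the rest: 50 mm above the rest's underside, 54 mm above the table.
- mount: Brass lens mount, fixed on a dark carrier on the rail: level round barrel 60 mm long, 62 mm outer diameter, through bore 41.6 mm. Origin at the middle of the bore on its axis, 112 mm above the table; x along the bore from entry end to exit end, z up. Carrier 70 mm long, its top 48 mm below the axis; the rail's top is 72 mm below and runs on along x, at least 250 mm to the entry side.
- bore_entry (a point): Centre of the bore's open entry face, mount x = -30 mm; the drift goes in here, along mount x.
- bore_exit (a point): Centre of the bore's exit face, mount x = +30 mm, beside the V-cradle. 10 mm inside it, at mount x = +20 mm, a spring plunger presses the insert down with about 9 N; its boss stands up to 41 mm above the axis, and once the insert has passed, its nose stops about 17.5 mm above the axis.
- insert: Pinhole alignment insert, solid aluminium cylinder, 40 mm diameter, 70 mm long, about 0.2 kg. Origin at its centre, x along its axis like the mount's x. Starts stuck in the bore, rear face 3 to 9 mm inside the entry face, front standing out at the exit. Needs a steady push of about 8 to 18 N along x until its rear face passes the plunger; from there it slides easily.
- cradle: V-cradle, fixed on its own carrier, 14 to 24 mm beyond the mount's exit face: steel block with a 90-degree vee 110 mm long, edges 3 to 10 mm below the seat axis. Origin on the axis of a seated insert at mid-length of the vee, 2.4 mm below the bore's axis; x along the vee, away from the mount, z up. No end stop: an insert whose middle passes x = +55 mm falls off.
- kinematic_base: Bystander: black kinematic base, two square plates 76 x 76 mm, 32 mm tall with its screws, loose on the mat to the left. Origin at the centre of its underside.
- angle_plate: Bystander: steel right-angle plate, 90 x 80 mm foot, 100 mm tall, loose on the mat to the right. Origin at the centre of its foot's underside.
- beam_shield: Bystander: clear acrylic beam shield, 180 mm wide, 132 mm tall, on a black foot 190 x 60 mm, loose on the mat beyond the left end of the rail. Origin at the centre of its underside.

How it is judged:
On the way, in this order (a step that is already met when the one before it is completed fails the run):
1. the drift is driving the insert along the bore (contact force between drift and insert above 1 N and x of insert in the frame of mount between 0.025 and 0.06 m), for 0.1 s.
2. the whole insert is clear of the mount and lies in the V-cradle (x of insert in the frame of mount above 0.066 m and x of insert in the frame of cradle below 0.045 m and z of insert in the frame of cradle between -0.004 and 0.004 m), for 0.2 s.
At the end, for the whole second after the job is handed in: Insert out of the bore, at least 1 mm clear of the exit face, at rest in the vee (axis within 4 mm, 0.1 rad; middle at most 45 mm past the cradle's). Drift at rest in both saddles (within 25 mm along, 6 mm across and in height, 0.1 rad). Bystanders within 15 mm (all of step 2 and y of insert in the frame of cradle between -0.004 and 0.004 m and angle between the x axis of insert and the x axis of cradle, either way round below 0.1 rad and linear speed of each of insert, drift below 0.02 m/s and distance between drift and rest_seat below 0.025 m and z of drift in the frame of rest_seat between -0.006 and 0.006 m and y of drift in the frame of rest_seat between -0.006 and 0.006 m and angle between the x axis of drift and the x axis of rest, either way round below 0.1 rad); the robot touches nothing.
It fails at once if the gripper or arm touches the insert (contact force between any of the fingers, the arm and insert above 0.5 N).
It fails at once if the kinematic base, angle plate or beam shield is moved by more than 15 mm (distance of any of kinematic_base, angle_plate, beam_shield from where it was at the start of the episode above 0.015 m).
It also fails if it takes over 45 s, if anything falls off the work surface, if the arm or the gripper's body presses on something with over 40 N, if the wrist force passes 120 N, or if a joint passes its speed limit or range.

## Working session

There is one attempt and no reset: what is moved stays moved. The work goes in short steps, each a Python script; the robot and the scene stay as the last script left them, time stands still between calls to the robot, and variables do not carry over. Pictures are saved under pics/ and viewed, at most 10 in all, crops included, and the job is handed in when it is done.

```bash
mkdir -p pics; ls
python3 - <<'E'
from plant import arm, planner, optics, order, finder
import cv2, numpy as np
print(arm.tcp_to_grasp, arm.read_t())
for c in ["scene","side","wrist"]:
    d=optics.capture(c); cv2.imwrite(f"pics/{c}0.png",d["color"]); np.savez(f"pics/{c}0.npz",**d)
    R=cv2.Rodrigues(d["rvec"])[0]; print(c,d["camera_matrix"].round(1).tolist(),(-R.T@np.ravel(d["tvec"])).round(3),R[2].round(2))
    if c!="wrist":
        for q in ["drift","rest","mount","insert","cradle","drift_nose","drift_grip","bore_entry","bore_exit","kinematic_base","angle_plate","beam_shield"]:
            r=finder.recognise(c,q); print(q,[(np.round(x["box"],1).tolist(),round(x["p"],2)) for x in r[:2]])
E
python3 -c "
import cv2,numpy as np
a=cv2.imread('pics/scene0.png');cv2.imwrite('pics/s2.png',cv2.resize(a,(800,600)))
a=cv2.imread('pics/side0.png');cv2.imwrite('pics/d2.png',cv2.resize(a,(800,600)))"
```

```text
pics
0.0187 0.0
scene [[388.0, 0.0, 257.4], [0.0, 388.0, 189.5], [0.0, 0.0, 1.0]] [ 1.081 -0.647  0.872] [-0.47  0.56 -0.68]
drift [([195.3, 212.8, 56.7, 44.5], 0.56), ([138.5, 273.0, 54.4, 62.0], 0.55)]
rest [([189.8, 228.5, 45.3, 32.2], 0.78)]
mount [([293.5, 183.6, 40.6, 47.1], 0.68)]
insert [([288.9, 181.0, 9.7, 14.8], 0.58)]
cradle [([313.0, 169.4, 33.7, 42.0], 0.77), ([286.5, 183.2, 10.7, 14.6], 0.22)]
drift_nose [([197.5, 212.5, 59.2, 45.0], 0.8), ([292.1, 183.4, 42.6, 47.4], 0.72)]
drift_grip [([195.2, 214.2, 54.1, 40.3], 0.73)]
bore_entry [([290.4, 182.4, 44.2, 45.4], 0.73), ([190.1, 229.4, 50.1, 35.9], 0.73)]
bore_exit [([292.1, 184.8, 37.0, 48.0], 0.81)]
kinematic_base [([295.4, 142.7, 26.8, 20.4], 0.98), ([190.3, 226.7, 47.6, 30.8], 0.48)]
angle_plate [([138.2, 273.4, 53.5, 59.6], 0.79)]
beam_shield [([357.9, 137.9, 56.7, 47.7], 0.96)]
side [[442.7, 0.0, 248.1], [0.0, 442.7, 196.1], [0.0, 0.0, 1.0]] [0.318 0.934 0.698] [ 0.17 -0.82 -0.55]
drift [([287.2, 176.9, 19.7, 36.1], 0.71)]
rest [([289.1, 181.2, 30.8, 40.4], 0.57)]
mount [([212.0, 207.0, 37.2, 56.0], 0.78)]
insert [([206.4, 207.4, 19.9, 19.0], 0.57), ([137.9, 318.6, 113.6, 68.1], 0.4)]
cradle [([194.6, 237.7, 55.0, 55.0], 0.96)]
drift_nose [([287.7, 177.4, 19.0, 35.7], 0.91), ([284.8, 140.8, 33.7, 37.0], 0.48)]
drift_grip [([287.2, 177.4, 20.8, 43.1], 0.56)]
bore_entry [([210.8, 209.6, 36.7, 56.4], 0.92)]
bore_exit [([214.0, 208.3, 38.8, 49.4], 0.89)]
kinematic_base [([254.1, 316.9, 47.9, 47.7], 0.81)]
angle_plate [([284.5, 142.8, 33.0, 39.0], 0.95), ([288.4, 176.9, 18.5, 41.3], 0.41)]
beam_shield [([139.4, 319.6, 111.3, 67.1], 0.63), ([253.8, 318.4, 48.4, 46.2], 0.17)]
wrist [[301.8, 0.0, 258.5], [0.0, 301.8, 188.8], [0.0, 0.0, 1.0]] [ 0.23  -0.477  0.374] [-0.25 -0.08 -0.96]
```

View pics/s2.png

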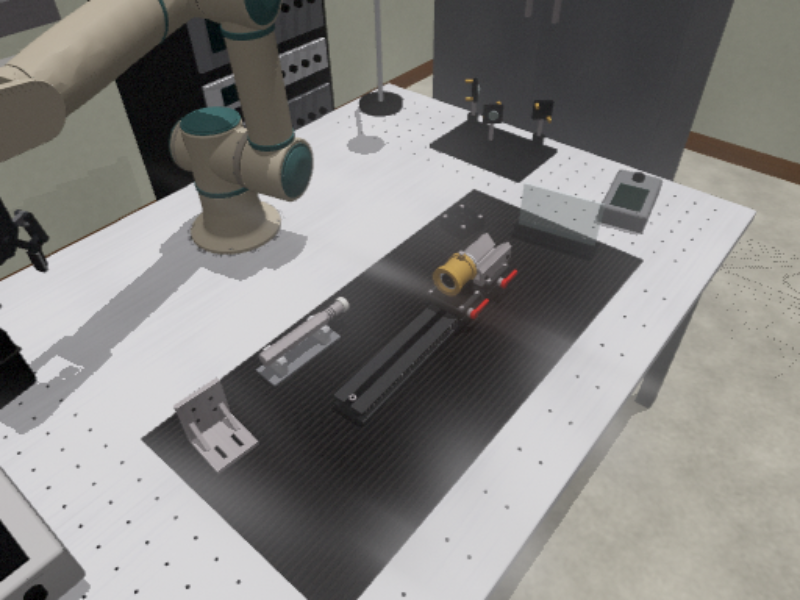

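View pics/d2.png

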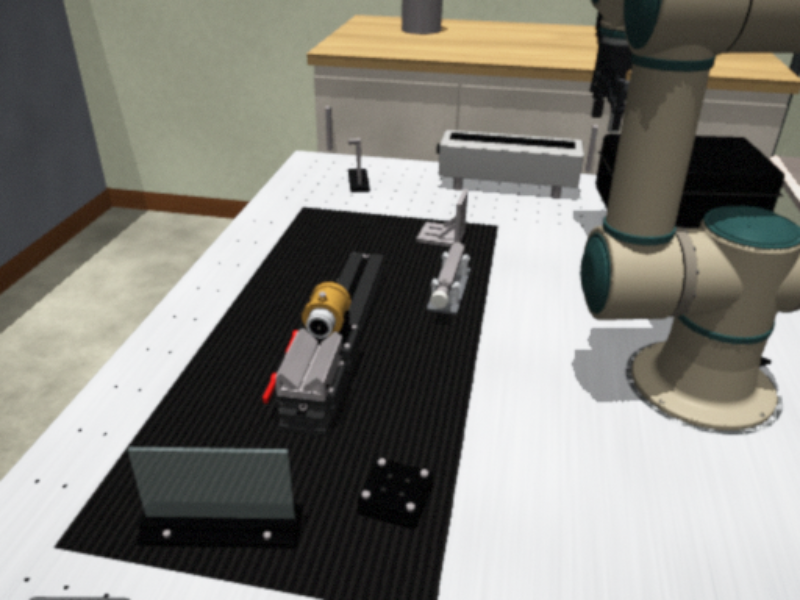

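Scene view: drift tail about (265,353) and nose (343,303); mount entry face about (449,281). The side view shows the insert front at (320,322) and the cradle at (312,365). The rail runs roughly along world y, with the exit towards +y.

```bash
cat > h.py <<'E'
import numpy as np, cv2
def cam(d):
    R=cv2.Rodrigues(np.asarray(d["rvec"],float))[0]; return np.asarray(d["camera_matrix"]),R,np.ravel(d["tvec"])
def at_z(d,uv,z):
    K,R,t=cam(d); r=R.T@np.linalg.solve(K,[uv[0],uv[1],1]); c=-R.T@t; return c+r*(z-c[2])/r[2]
def proj(d,P):
    K,R,t=cam(d); return cv2.projectPoints(np.atleast_2d(np.asarray(P,float)),np.asarray(d["rvec"],float),t,K,None)[0].reshape(-1,2)
def tri(ds,uvs):
    A=0;b=0
    for d,uv in zip(ds,uvs):
        K,R,t=cam(d); r=R.T@np.linalg.solve(K,[uv[0],uv[1],1]); r/=np.linalg.norm(r); c=-R.T@t
        M=np.eye(3)-np.outer(r,r); A=A+M; b=b+M@c
    return np.linalg.solve(A,b)
E
python3 - <<'E'
from h import *
from plant import arm, planner, optics
s=np.load("pics/scene0.npz");e=np.load("pics/side0.npz");w=np.load("pics/wrist0.npz")
v=lambda a:np.array(a)*.64
print("tail",at_z(s,v((265,353)),.054),"nose",at_z(s,v((343,303)),.054), "nose side",at_z(e,v((438,297)),.054))
print("entry",at_z(s,v((449,281)),.112),"insfront",at_z(e,v((320,322)),.112))
print("rail end",at_z(s,v((352,398)),.04),"cradle far",at_z(e,v((304,385)),.1))
print("angle plate",at_z(s,v((222,430)),0.03),"kin",at_z(e,v((395,490)),.03),"shield",at_z(e,v((220,520)),.02))
R=cv2.Rodrigues(w["rvec"])[0]; print("wristcam R\n",R.round(3), arm.read_ee_rot(),arm.read_ee_pos())
E
```

```text
tail [ 0.41627792 -0.25319542  0.054     ] nose [ 0.43499658 -0.07016534  0.054     ] nose side [ 0.43301252 -0.08122467  0.054     ]
entry [0.59448025 0.05819052 0.112     ] insfront [0.58546361 0.11689658 0.112     ]
rail end [ 0.59902288 -0.220134    0.04      ] cradle far [0.5697807  0.24890242 0.1       ]
angle plate [ 0.471679   -0.39903097  0.03      ] kin [0.42589814 0.34178302 0.03      ] shield [0.62638099 0.42348835 0.02      ]
wristcam R
 [[ 0.315 -0.949 -0.001]
 [-0.915 -0.303  0.266]
 [-0.252 -0.083 -0.964]] [3.14145539e+00 4.64361972e-05 3.19756317e-01] [ 0.16506005 -0.49841882  0.19843719]
```

Run:
```python
from h import *
from plant import arm, planner, optics, finder
def look(n,p,yaw):
    arm.goto(p,[np.pi,0,yaw]); arm.sleep(.2); d=optics.capture("wrist"); np.savez(f"pics/{n}.npz",**d); cv2.imwrite(f"pics/{n}.png",cv2.resize(d["color"],(800,600)))
    print(n,arm.read_ee_pos().round(4) if hasattr(arm.read_ee_pos(),'round') else arm.read_ee_pos(), arm.read_t(), arm.read_joint_pos())
look("A",[.425,-.16,.22],1.466)
look("B",[.59,.0,.27],1.6)
```

```text
A [ 0.4248 -0.1605  0.2199] 3.175 [-4.42576882e-01 -1.54446566e-01  1.55758627e+00 -5.57357969e-05
  1.73864561e+00 -3.36573646e-01]
B [ 0.5896 -0.0011  0.2703] 4.3583 [-6.43589064e-02  2.34362360e-01  1.05862259e+00 -1.37152918e-04
  1.84815650e+00 -9.19139680e-02]
```

View pics/A.png

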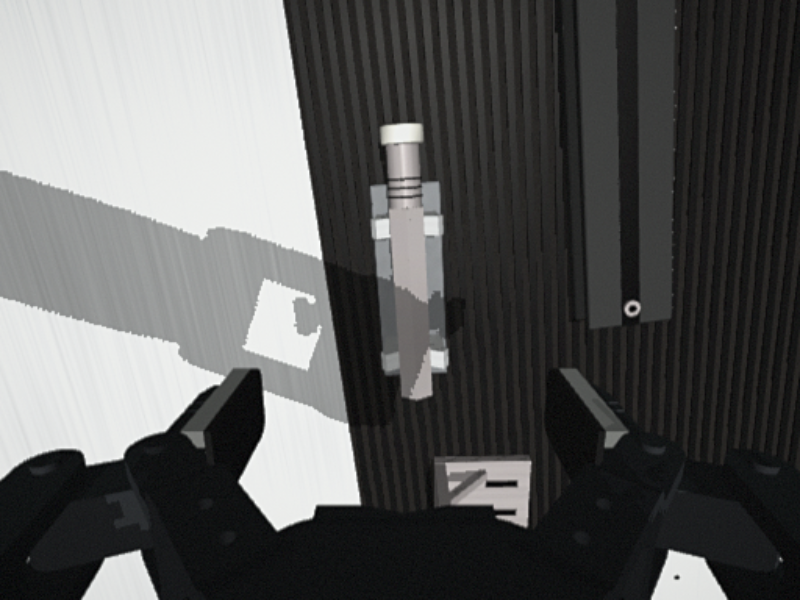

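View pics/B.png

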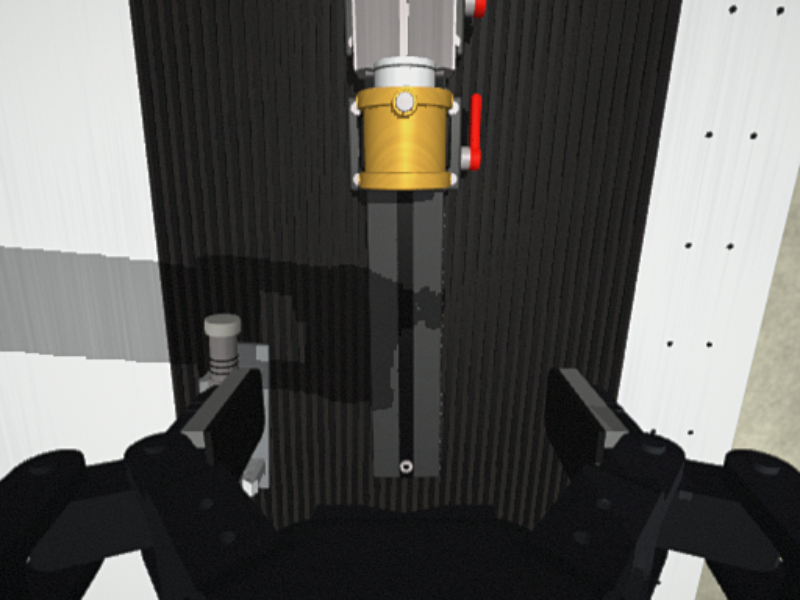

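A: nose front at (402,124), saddles at (407,227) and (416,362), tail at (417,398). B: brass barrel with its entry flange edge at row 188 (cols 358–452), exit flange top at row 88 (cols 357–453), boss at (404,102), and the rail screw at (406,467).

Run:
```python
from h import *
A=dict(np.load("pics/A.npz"));B=dict(np.load("pics/B.npz"))
s=.64
f=lambda d,u,v,z:at_z(d,(u*s,v*s),z)[:2].round(4)
a,b=f(A,407,227,.053),f(A,416,362,.053)
print("saddles",a,b,np.linalg.norm(a-b),np.degrees(np.arctan2(*(a-b)[::-1])))
n,t=f(A,402,132,.054),f(A,417,398,.054)
print("nose/tail",n,t,np.linalg.norm(n-t),np.degrees(np.arctan2(*(n-t)[::-1])))
g=f(A,402,124,.065); print("nose front top",g)
C=-cam(B)[1].T@cam(B)[2]; print("camB",C)
print("rim entry L/R",f(B,358,183,.112),f(B,452,183,.112),"exit",f(B,357,98,.112),f(B,453,98,.112))
print("boss",f(B,404,102,.153))
print("entry edge top",f(B,405,190,.12),"exit edge top",f(B,405,86,.143))
print("rail screw",f(B,406,467,.04),"rail mid",f(B,404.7,200,.04),"rail low",f(B,407,468,.04))
print("railA",f(A,631,310,.04),f(A,628,50,.04))
# colour mask of brass: sub-pixel outline
hsv=cv2.cvtColor(B["color"],cv2.COLOR_BGR2HSV); m=(hsv[...,1]>110)&(hsv[...,0]>12)&(hsv[...,0]<32)
m[:, :200]=0; m[:,300:]=0
for r in range(54,124,4):
    c=np.where(m[r])[0]
    if len(c): print(r,c.min(),c.max(),f(B,c.min()/s,r/s,.112),f(B,(c.max()+1)/s,r/s,.112),f(B,(c.min()+c.max()+1)/2/s,r/s,.112))
```

```text
saddles [ 0.4311 -0.1364] [ 0.4271 -0.2422] 0.10587558736554901 87.83483917976406
nose/tail [ 0.4344 -0.0712] [ 0.4248 -0.2728] 0.20182844199963493 87.27368900609373
nose front top [ 0.4349 -0.0669]
camB [0.58908792 0.06666544 0.44611477]
rim entry L/R [0.558  0.0538] [0.6228 0.0556] exit [0.5572 0.1084] [0.6205 0.1101]
boss [0.5883 0.1018]
entry edge top [0.5905 0.0504] exit edge top [0.5887 0.1119]
rail screw [ 0.5993 -0.2223] rail mid [0.5908 0.0381] rail low [ 0.6004 -0.2234]
railA [ 0.5999 -0.2218] [ 0.594  -0.0339]
58 229 288 [0.5577 0.1129] [0.6193 0.1146] [0.5885 0.1137]
62 228 289 [0.5567 0.109 ] [0.6205 0.1108] [0.5886 0.1099]
66 228 289 [0.5567 0.1052] [0.6207 0.107 ] [0.5887 0.1061]
70 231 285 [0.5598 0.1014] [0.6168 0.103 ] [0.5883 0.1022]
74 232 285 [0.5609 0.0976] [0.617  0.0991] [0.5889 0.0983]
78 233 285 [0.5619 0.0937] [0.6172 0.0952] [0.5896 0.0944]
82 233 285 [0.562  0.0897] [0.6174 0.0912] [0.5897 0.0905]
86 233 285 [0.562  0.0858] [0.6176 0.0873] [0.5898 0.0865]
90 233 285 [0.562  0.0818] [0.6178 0.0833] [0.5899 0.0825]
94 233 284 [0.562  0.0777] [0.617  0.0792] [0.5895 0.0785]
98 233 284 [0.562  0.0737] [0.6172 0.0752] [0.5896 0.0744]
102 233 284 [0.5621 0.0696] [0.6174 0.0711] [0.5897 0.0704]
106 233 284 [0.5621 0.0655] [0.6176 0.067 ] [0.5898 0.0663]
110 230 287 [0.5589 0.0613] [0.621 0.063] [0.5899 0.0621]
114 230 288 [0.5589 0.0571] [0.6223 0.0589] [0.5906 0.058 ]
118 230 287 [0.5589 0.0529] [0.6214 0.0546] [0.5902 0.0538]
122 257 257 [0.5881 0.0495] [0.5892 0.0495] [0.5887 0.0495]
```

```bash
cat >> h.py <<'E'
TG=.0187
YM=np.radians(92.05); M=np.array([.5892,.082,.112]); U=np.array([np.cos(YM),np.sin(YM),0])
YD=np.radians(87.6); G=np.array([.4291,-.191,.054])
down=lambda y:[np.pi,0,y]
def tcp(grasp): return np.asarray(grasp)-[0,0,TG]
E
python3 - <<'E'
from h import *
from plant import arm, planner, optics
T=tcp(G)
arm.goto(T+[0,0,.09],down(YD)); arm.move_linear(T,speed=.12); arm.sleep(.2)
print(arm.read_ee_pos(),arm.read_contact_force())
arm.move_gripper(0.0,100); print(arm.read_width(),arm.read_grasp_force(),arm.read_contact_force(),arm.read_t())
arm.move_linear(T+[0,0,.058],speed=.1)
P=tcp(M-U*.182)
arm.move_linear(P,rot=down(YM),speed=.15); arm.sleep(.3)
print(arm.read_ee_pos(),P,arm.read_contact_force(),arm.read_grasp_force(),arm.read_t())
ims=[]
for c in ["wrist","scene","side"]:
    d=optics.capture(c); np.savez(f"pics/{c}1.npz",**d); ims.append(d["color"])
# expected nose/axis points
cv2.imwrite("pics/w1.png",cv2.resize(ims[0],(800,600)))
a=cv2.resize(ims[1][130:280,180:380],None,fx=4,fy=4,interpolation=cv2.INTER_CUBIC); cv2.imwrite("pics/sc1.png",a)
b=cv2.resize(ims[2][150:300,150:350],None,fx=4,fy=4,interpolation=cv2.INTER_CUBIC); cv2.imwrite("pics/sd1.png",b)
for n,c,o in(("wrist",0,0),("scene",1,(180,130)),("side",2,(150,150))):
    d=np.load(f"pics/{n}1.npz"); q=proj(d,[M-U*.06,M-U*.0724,M-U*.105,M-U*.03,M+U*.03])
    print(n,(q/.64 if n=="wrist" else (q-o)*4).round(1).tolist())
E
```

```text
[ 0.42957328 -0.19122689  0.03610104] [-0.2531443   0.01412789  0.16902946]
0.00025625211625095965 0.0 [-0.57261333  0.04185987  0.85249428] 7.3333
[ 0.59558883 -0.10010414  0.09347714] [ 0.59571043 -0.09988352  0.0933    ] [-0.23880554  0.48971648  0.24305215] 0.0 9.7833
wrist [[399.1, -28.8], [399.2, 19.0], [399.5, 134.4], [398.8, -154.3], [398.0, -458.2]]
scene [[396.1, 223.4], [386.1, 232.7], [359.2, 257.8], [419.8, 201.3], [465.1, 159.1]]
side [[252.7, 139.8], [257.2, 129.7], [268.7, 104.0], [241.4, 165.1], [217.2, 219.1]]
```

View pics/w1.png

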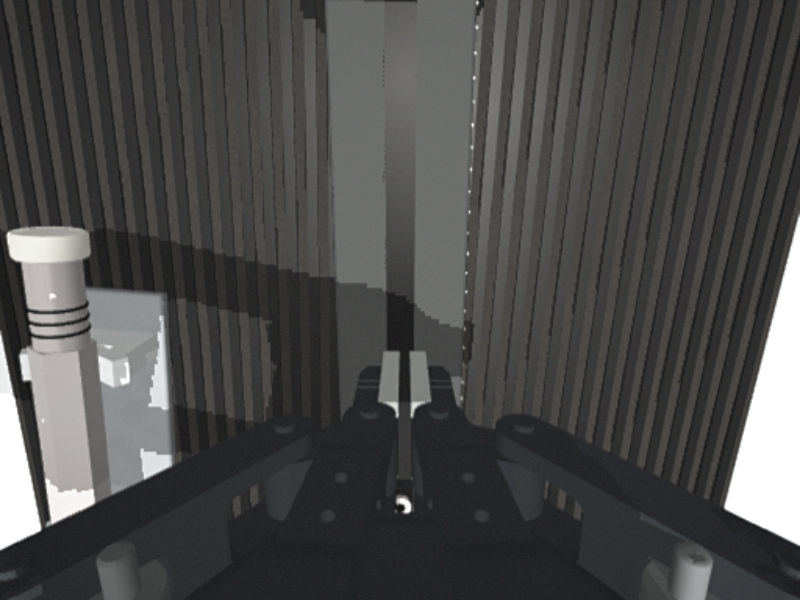

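View pics/sc1.png

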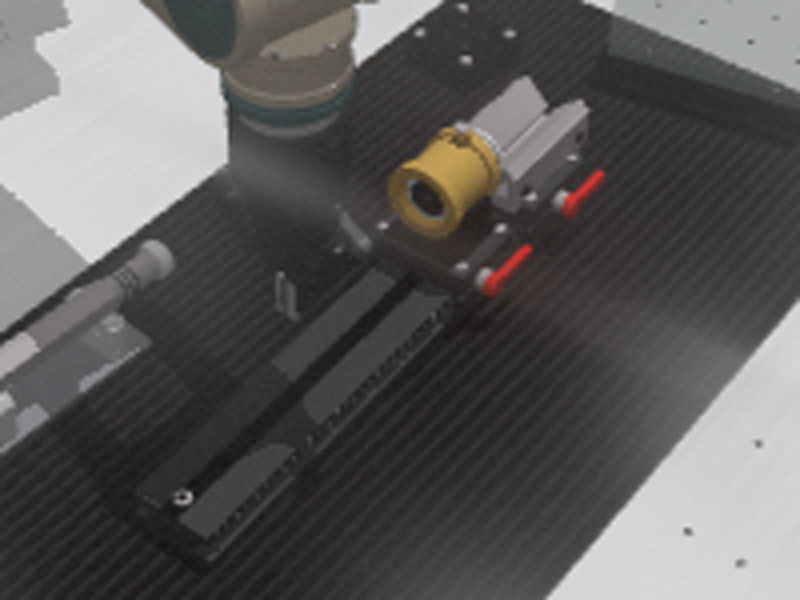

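The grasp missed: the pads are shut and empty, and the drift is still at its rest (wrist view: nose cap at about (48,235)). I'll locate the drift precisely from here.

Run:
```python
from h import *
from plant import arm, optics
arm.move_gripper(1.0)
arm.move_linear(tcp([.4311,-.16,.26]),rot=down(YD),speed=.25); arm.sleep(.2)
d=optics.capture("wrist"); np.savez("pics/C.npz",**d); cv2.imwrite("pics/C.png",cv2.resize(d["color"],(800,600)))
w=dict(np.load("pics/wrist1.npz")); f=lambda d,u,v,z:at_z(d,(u*.64,v*.64),z).round(4)
print("nose from w1",f(w,48,245,.054),f(w,48,228,.066))
q=proj(d,[G,G+[0,0,.014],G+[.042,0,0],G-[.042,0,0],G+122e-3*np.array([np.cos(YD),np.sin(YD),0])])/.64
print(q.round(1).tolist(),arm.read_t())
```

```text
nose from w1 [ 0.4324 -0.0735  0.054 ] [ 0.4426 -0.0638  0.066 ]
[[401.4, 294.8], [401.2, 299.7], [454.1, 292.8], [348.7, 296.9], [401.3, 133.1]] 12.0333
```

View pics/C.png

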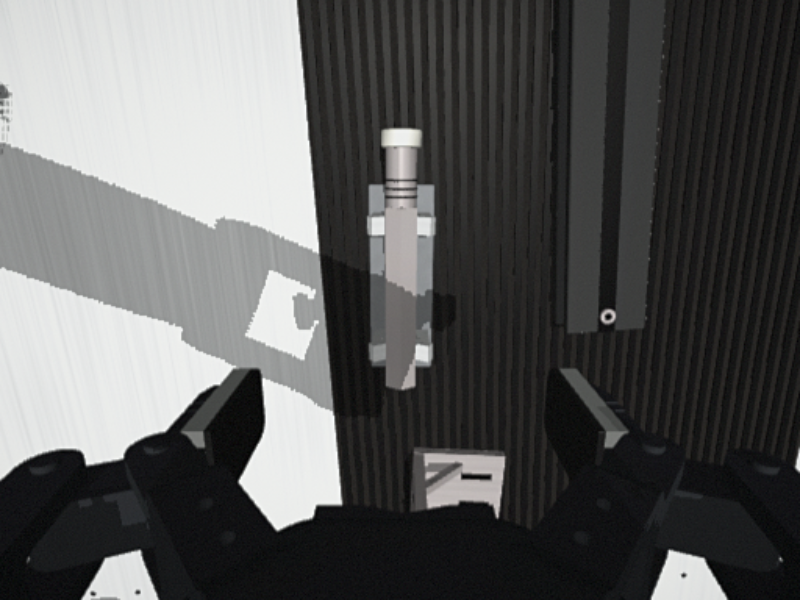

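The projected grip point (401,295) lies right on the drift between the saddles, so x/y was right. The pads closed too high because of the swing. I'll regrip lower.

Run:
```python
from h import *
from plant import arm
T=tcp(G)-[0,0,.009]
arm.move_linear(T+[0,0,.05],speed=.25); arm.move_linear(T,speed=.1); arm.sleep(.1)
print(arm.read_ee_pos(),arm.read_contact_force())
arm.move_gripper(0.2,60); print(arm.read_width(),arm.read_grasp_force(),arm.read_contact_force(),arm.read_t())
```

```text
[ 0.42977698 -0.19134117  0.02737264] [0.14832746 0.18262091 0.15104206]
0.24285886288862304 58.32439087796956 [-13.35252757   2.52428071  11.37427035] 14.225
```

Run:
```python
from h import *
from plant import arm,optics
arm.move_gripper(0.0,100); print(arm.read_width(),arm.read_grasp_force(),arm.read_contact_force())
p0=arm.read_ee_pos(); print(p0)
if arm.read_width()>.15:
    T=tcp(G)-[0,0,.009]
    arm.move_linear(T+[0,0,.058],speed=.12); arm.sleep(.1)
    print(arm.read_width(),arm.read_grasp_force(),arm.read_contact_force(),arm.read_wrist_torque())
    P=tcp(M-U*.182)-[0,0,.010]
    arm.move_linear(P,rot=down(YM),speed=.15); arm.sleep(.3)
    print(arm.read_ee_pos(),P,arm.read_width(),arm.read_t())
    for c in ["wrist","scene","side"]:
        d=optics.capture(c); np.savez(f"pics/{c}2.npz",**d)
        if c=="wrist": cv2.imwrite("pics/w2.png",cv2.resize(d["color"],(400,300)))
    x=[]
    for n,(u,v) in (("scene",(215,145)),("side",(175,150))):
        d=dict(np.load(f"pics/{n}2.npz")); I=d["color"][v:v+100,u:u+100]
        x.append(cv2.resize(I,None,fx=4,fy=4,interpolation=cv2.INTER_CUBIC))
        print(n,((proj(d,[M-U*.06,M-U*.105,M-U*.03])-(u,v))*4).round(1).tolist())
    x.insert(0,cv2.resize(cv2.imread("pics/w2.png"),(533,400))[:,130:130+0 or None][:,:0] if 0 else np.zeros((400,0,3),np.uint8))
    cv2.imwrite("pics/pre.png",np.hstack(x))
```

```text
0.2275101411506496 97.82823136076331 [-14.50552445   2.82846409  13.1058486 ]
[ 0.42692021 -0.19098152  0.02691467]
0.22170545157724847 98.2617246452719 [-0.1306138   0.66978789 -3.00932751] [-0.05119334 -0.01377648 -0.0354521 ]
[ 0.59557715 -0.10009682  0.08344913] [ 0.59571043 -0.09988352  0.0833    ] 0.22187733592438555 16.8917
scene [[256.1, 163.4], [219.2, 197.8], [279.8, 141.3]]
side [[152.7, 139.8], [168.7, 104.0], [141.4, 165.1]]
```

View pics/pre.png

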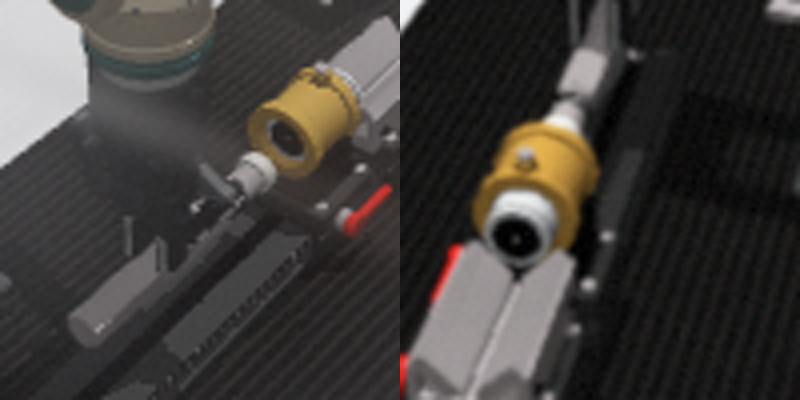

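Run:
```python
from h import *
V=np.array([-U[1],U[0],0]); Z=np.array([0,0,1.]); th=np.linspace(0,2*np.pi,40)
O=M-U*.160-Z*.0015
out=[]
for n,(u,v),W,H in (("scene",(210,145),80,110),("side",(190,145),80,110)):
    d=dict(np.load(f"pics/{n}2.npz")); k=5
    I=cv2.resize(d["color"][v:v+H,u:u+W],None,fx=k,fy=k,interpolation=cv2.INTER_CUBIC)
    I=cv2.convertScaleAbs(I,alpha=1.4)
    def dr(P,c):
        q=((proj(d,P)-(u,v)+.5)*k).astype(int); cv2.polylines(I,[q.reshape(-1,1,2)],False,c,1)
    ring=lambda x,r,o=O:np.array([o+U*x+V*r*np.cos(t)+Z*r*np.sin(t) for t in th])
    dr(ring(.1,.015),(0,255,0));dr(ring(.088,.015),(0,255,0));dr(ring(-.1,.0133),(255,255,0));dr([O-U*.1,O+U*.1],(0,0,255))
    dr(ring(-.03,.0208,M),(255,0,255));dr(ring(.03,.031,M),(255,0,255))
    out.append(I)
cv2.imwrite("pics/ov.png",np.hstack(out))
```

```text
(no output)
```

View pics/ov.png

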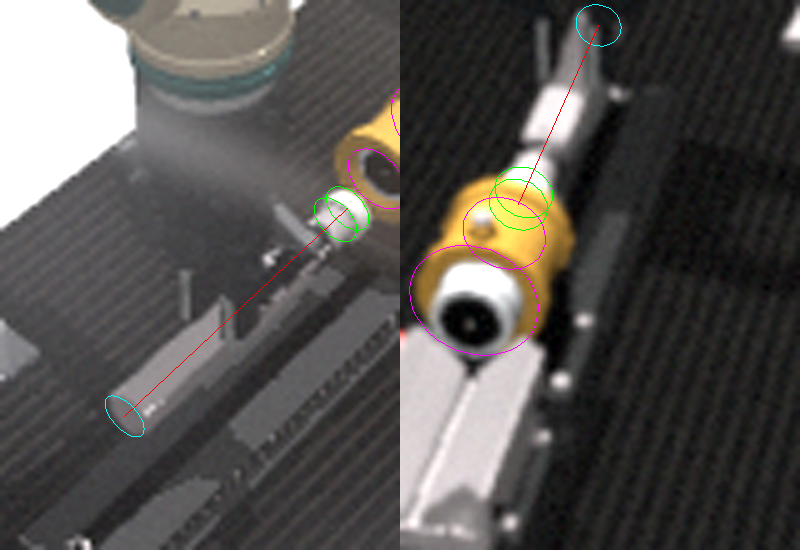

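The overlay matches: the nose ring and bore ring agree within about 2 mm and the axis is aligned. Inserting slowly while watching force.

Run:
```python
from h import *
from plant import arm,optics,finder
B=tcp(M)-[0,0,.010]
f0=np.array(arm.read_contact_force())
def to(nose,sp):
    arm.move_linear(B+U*(nose-.122),speed=sp)
    f=np.array(arm.read_contact_force())-f0
    print(nose,"axial",(f@U).round(1),f.round(1),"w",round(arm.read_width(),3),(np.array(arm.read_ee_pos())-B-U*(nose-.122)).round(4),round(arm.read_t(),2)); return f
f=to(-.034,.08); 
f=to(-.026,.04)
if abs(f[0])<8 and abs(f[2])<8:
    f=to(-.012,.04)
    for n in (.005,.020):
        if np.linalg.norm(f)<40: f=to(n,.05)
```

```text
-0.034 axial -0.6 [ 1.6 -0.6 -0.8] w 0.224 [0.0001 0.0006 0.0001] 17.52
-0.026 axial -0.6 [ 1.4 -0.5  0. ] w 0.221 [0.     0.0001 0.    ] 17.87
-0.012 axial -5.5 [ 1.2 -5.4 -0.6] w 0.224 [ 0.0002 -0.0007  0.0003] 18.37
0.005 axial -3.8 [ 0.9 -3.7  0.6] w 0.221 [0.     0.0002 0.    ] 18.86
0.02 axial -1.0 [ 0.2 -1.  -1. ] w 0.219 [-0.0001  0.0004 -0.0001] 19.31
```

Run:
```python
from h import *
from plant import arm,optics,finder
B=tcp(M)-[0,0,.010]
arm.move_linear(B+U*(.043-.122),speed=.04)
print(arm.read_contact_force(),arm.read_width(),arm.read_ee_pos()-B-U*(.043-.122)); arm.sleep(.3)
x=[]
V=np.array([-U[1],U[0],0]);th=np.linspace(0,2*np.pi,40)
for n,(u,v) in (("scene",(260,120)),("side",(160,180))):
    d=optics.capture(n); np.savez(f"pics/{n}3.npz",**d)
    r=finder.recognise(n,"insert"); print(n,[(np.round(q["box"],1).tolist(),round(q["p"],2)) for q in r[:2]], proj(d,[M+U*.043,M+U*.078,M+U*.113]).round(1).tolist())
    I=cv2.resize(d["color"][v:v+80,u:u+80],None,fx=5,fy=5,interpolation=cv2.INTER_CUBIC)
    for k in (.043,.113):
        P=np.array([M-[0,0,.0024]+U*k+.02*(V*np.cos(t)+np.array([0,0,1])*np.sin(t)) for t in th])
        cv2.polylines(I,[((proj(d,P)-(u,v)+.5)*5).astype(int).reshape(-1,1,2)],True,(0,255,0),1)
    x.append(I)
cv2.imwrite("pics/ins.png",np.hstack(x)); print(arm.read_t())
```

```text
[-0.43265432 -0.51652814 -2.31411105] 0.22003609923693596 [-2.30105821e-05  3.21569422e-04  7.83373426e-06]
scene [([307.6, 163.6, 18.0, 19.9], 0.54)] [[298.7, 167.6], [304.9, 161.8], [310.9, 156.2]]
side [([201.7, 218.6, 28.7, 35.1], 0.65)] [[202.9, 207.9], [199.0, 216.6], [194.9, 225.8]]
20.5333
```

View pics/ins.png

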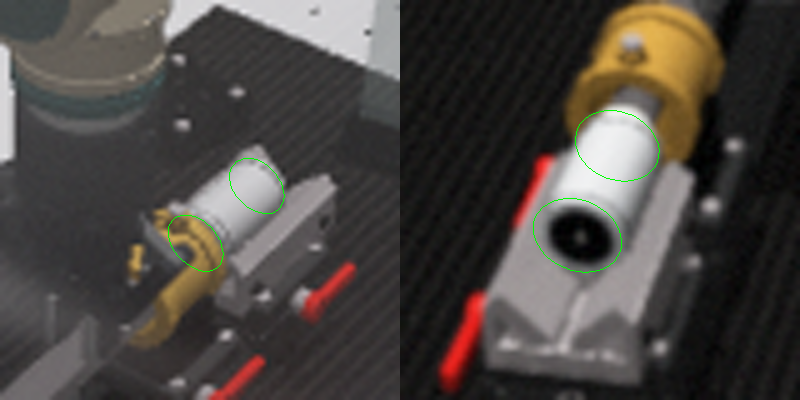

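The insert sits in the cradle with its front on the predicted ring at mount x≈113 mm, well clear of the exit face. Withdrawing the drift and returning it.

Run:
```python
from h import *
from plant import arm
B=tcp(M)-[0,0,.010]
def st(n): print(n,np.round(arm.read_contact_force(),1),np.round(arm.read_ee_pos(),4),round(arm.read_width(),3),round(arm.read_t(),2))
arm.move_linear(B+U*(-.065-.122),speed=.08); st("out")
D=np.array([.4266,-.191,.0271])
arm.move_linear(D+[0,0,.06],rot=down(YD),speed=.15); 
arm.move_linear(D+[0,0,.006],speed=.08); arm.sleep(.2); st("near")
arm.move_linear(D,speed=.03); arm.sleep(.2); st("seat")
```

```text
out [-0.4  0.7 -1.9] [ 0.5959 -0.1044  0.0833] 0.217 22.03
near [ 0.5  0.2 -1.6] [ 0.427  -0.1912  0.0337] 0.222 24.48
seat [ 0.4 -0.2 -1.8] [ 0.4267 -0.191   0.0271] 0.224 25.02
```

Run:
```python
from h import *
from plant import arm
def st(n): print(n,np.round(arm.read_contact_force(),1),np.round(arm.read_ee_pos(),4),round(arm.read_width(),3),round(arm.read_t(),2))
D=np.array([.4266,-.191,.0271])
for i in range(1,6):
    arm.move_linear(D-[0,0,.001*i],speed=.02); arm.sleep(.15); st(i)
    f=arm.read_contact_force()
    if f[2]>2 or abs(f[0])>6: break
```

```text
1 [-3.4  1.   5.6] [ 0.4267 -0.1911  0.0269] 0.225 25.43
```

Run:
```python
from h import *
from plant import arm,optics
arm.move_linear([.4258,-.191,.0264],speed=.02); arm.sleep(.15); print(np.round(arm.read_contact_force(),1))
arm.move_gripper(0.35,20); arm.move_gripper(1.0); print(arm.read_width(),np.round(arm.read_contact_force(),1))
arm.move_linear([.4258,-.191,.09],speed=.12)
arm.move_linear([.4311,-.16,.2413],rot=down(YD),speed=.25); arm.sleep(.3)
d=optics.capture("wrist"); np.savez("pics/D.npz",**d)
c=dict(np.load("pics/C.npz")); print(arm.read_t())
for k in (c,d):   # axis of bright bar per row, in picture-C geometry
    g=cv2.cvtColor(k["color"],cv2.COLOR_BGR2GRAY); r=[]
    for row in (88,100,122,137,150,160):
        q=np.where(g[row,240:272]>105)[0]; r.append((row,240+int(q.min()),240+int(q.max())) if len(q) else (row,))
    col=g[70:120,257]; print(r,"nose front row",70+int(np.argmax(col>120)))
t=cv2.matchTemplate(d["color"][70:275,215:300],c["color"][80:250,235:280],cv2.TM_CCOEFF_NORMED); print(cv2.minMaxLoc(t),"expect (20,10)")
```

```text
[2.6 1.5 5.3]
0.9996838830087684 [ 0.1 -0.6  0.1]
28.475
[(88, 244, 269), (100, 247, 266), (122, 240, 271), (137, 243, 266), (150, 240, 271), (160, 240, 271)] nose front row 82
[(88, 244, 269), (100, 248, 266), (122, 240, 271), (137, 241, 271), (150, 240, 271), (160, 240, 271)] nose front row 82
(-0.03327568247914314, 0.9799372553825378, (40, 2), (20, 10)) expect (20,10)
```

The drift is back exactly where it started. One numeric check that the insert stayed put, then hand in.

Run:
```python
from h import *
from plant import arm,optics,order
o=True
for n,(x,y,w,h) in (("side",(184,198,36,42)),("scene",(297,150,22,22))):
    a=np.load(f"pics/{n}3.npz")["color"][y:y+h,x:x+w]; b=optics.capture(n)["color"][y-8:y+h+8,x-8:x+w+8]
    m=cv2.minMaxLoc(cv2.matchTemplate(b,a,cv2.TM_CCOEFF_NORMED)); print(n,m[1],m[3]); o&=max(abs(m[3][0]-8),abs(m[3][1]-8))<=1
if o: print(order.close_job())
```

```text
side 0.9846665859222412 (8, 8)
scene 0.9862246513366699 (8, 8)
the job is handed in; nothing more can be done
None
```

I pushed the insert out of the bore and it lies in the V-cradle, the drift is back in its rest, and I handed the job in at about 29 s; the judge returned no verdict. My first grasp closed above the drift and came up empty, and the second held.

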